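# Close the warming pot with its keyed lid

## Robot

A 6-joint arm with a two-finger parallel gripper is mounted at the origin on the work surface. World frame = base frame: x ahead of the robot, y to its left, z up, the work surface at z = 0. Lengths are in m, angles in rad, forces in N, time in s.
With the tool pointing down it reaches from about 0.325 to 0.775 m from the base axis. Payload 5.5 kg.
Tool frame: the origin (TCP) lies midway between the tips of the shut fingers; the grasp point (between the pads) lies 19 mm behind it; z points along the fingers, y is the direction in which the jaws open and shut (so a half turn about z gives the same grasp; the last joint's range is limited). The gripper opens to 85 mm and grips with 20 to 120 N. Pads are 22 mm wide; open, the fingers measure 114 mm over their backs; the gripper's body (76 mm by 85 mm) begins 54 mm behind the grasp point. The pads swing forward as they close: fully open they stand 13 mm farther back than shut.
Start: joints at [1.249, 0.091, 1.231, -0, 1.82, -0.057], TCP at [0.157, 0.579, 0.231] pointing down, gripper open.
Joint ranges: [-2.87, 2.87], [-0.86, 2.18], [0.17, 2.46], [-1.51, 4.65], [0.06, 2.69], [-2.65, 2.65]. Speed limits (rad/s): [2.57, 2.57, 3.01, 3.14, 3.14, 3.14].

## Interface

Orientations are given as a rotation vector (axis times angle).
In Python, from cell import manip gives the robot as it stands.
- The arm moves only by the tool arm_command, never from a script. Its argument "plan" is a list of rows, each a list of 3 entries, a list of its own where there are three numbers: the turn, a rotation vector about the tool's x, y, z in degrees, then the shift along the tool's x, y, z in cm, then the closure, from -1 (fully open) to 1 (shut). A call has exactly 8 rows; each row shifts and turns the commanded pose from where the row before left it, along the tool's axes as they then stand; what a row does not reach is not made up. A row lasts 1/8 s, in which the tool goes at most 62.5 mm and 10.7 degrees, less where a joint would pass 70% of its speed; a pose out of reach is approached as far as the arm can. A call with a gripper value outside its range is refused whole. The fingers move at their own pace and stop on an object; the grip force is fixed at half the most. Time passes only in rows, so rows that do not move let the fingers close, or fill a call up. It gives the time, the measured TCP pose, the force and the opening at its end, in the units of the state.
- manip.get_obs(): the state, without advancing time (a new reading comes with each control period).
- manip.get_image(name): name is "side" or "top" or "wrist"; returns the picture (420x560x3 uint8, blue, green, red); there is no depth.
- manip.get_calibration(name): a dict with "mtx" (3x3 intrinsics, pixels), "k1" (the pictures are not rectified: a ray, as slopes to the right and down, at radius r is drawn at 1 + k1 r^2 times it, then the intrinsics apply), "cam_to_world" (4x4, takes a point from camera to world coordinates). Camera axes: x right, y down, z forward; pixel columns grow to the right and rows downward; lengths in m; the calibration is good to about 2 mm. A picture is of the moment at which its call begins: read the wrist's pose just before it. get_calibration takes no time and is no camera call; for the wrist camera it gives the pose at the moment of the call.
- manip.finish_job(): hands the job in, once; it reports no verdict.
The state is a dict: "time_s": time; "qpos": joint angles; "dq": joint speeds; "joint_efforts": joint torques, N m; "tcp_pos": TCP position; "tcp_rot": TCP orientation; "contact_force": force on the tool from outside, world axes, zero at the start; "ft_torque": the same for the moment, N m; "opening": opening from 0.0 (shut) to 1.0 (fully open).
Only numpy, scipy, OpenCV 4.12 (cv2) and the standard library are available. Lean on these libraries where they do the work, as an engineer would, in place of code of your own. Each camera call takes 0.05 s, during which the arm holds its last target.

## Task

Close the small warming pot on the repair desk. Fetch its lid from the leaning rest and set it gently, grip-up, on the pot's mouth with the key riding on the collar clear of the notch, and let go; then turn the lid on the rim until the key drops into the notch, and leave it fully home, level and released. Leave the jar, the weight and the brush where they are.

Things in the scene. Friction and masses are not known exactly. Their poses are not given: they have to be found in the camera images.
- lid: Aluminium lid, 140 g: disc 68 mm across, 10 mm thick. Origin: centre of the disc's underside; z: lid's axis, towards the grip. Below the disc a round plug, 47 mm across, its last 6 mm tapering to 39 mm at z = -14 mm. At the start it leans in the rest: y level, -x edge uppermost, z along the rest's +x but raised 20 degrees (70 degrees from upright). Lifts out upward and forward.
- bar (a point): Centre line of the black grip bar on top of the lid, 40 mm above the disc's underside. Bar flat-sided, 12 mm thick (lid x), 44 mm long (lid y), from lid z = 10 to 46 mm. Axes as the lid's.
- key (a point): Middle of the lower face of the lid's one key: a block under the disc on the lid's +y side, 8 mm wide, 7 mm deep, reaching out from the plug to 32 mm from the lid's axis. This point lies 28 mm from the axis.
- rest: Fixed light-wood leaning rest, base board 90 mm (x) by 100 mm (y), 8 mm thick; origin under its centre on the desk. The leaning lid's origin is 48 mm above the desk, over this origin. Its back board and two feet lie within 30 mm sideways (y) of the middle, so both level (y) sides of the disc are free to be pinched.
- pot: Fixed grey round pot, 66 mm across, on a screwed-down base plate 110 mm square, 10 mm thick; origin under the plate's centre on the desk, z up. Its +x direction is that of its pointer lug.
- lug (a point): Middle of the small dark pointer lug on the pot's side, 46 mm from the pot's axis, 50 mm above the desk. The notch in the collar lies within 0.4 rad either side of the lug's direction (seen from above). Its angle differs every time and is not measured: it must be seen or felt for.
- rim (a point): Centre of the pot's mouth, at its rim's top, 95 mm up: a stiff steel collar, 66 mm outside, 50 mm inside, with one notch 12 mm wide, 10 mm deep. Home: disc flat on it, lid origin here. Let go with its key on the collar the lid tips 7 degrees, origin 3.6 mm above home. Turned with the bar loose between the fingers, not squeezed, it falls home when the key meets the notch, which blocks turning.
- jar: Small closed glass jar, 52 mm diameter, 62 mm tall, 140 g; origin under its centre. Leave alone.
- weight: Turned brass paper weight, 48 mm diameter, 50 mm tall, 400 g; origin under its centre. Leave alone.
- brush: Brush lying on the desk, 170 mm long along its x. Leave alone.
There are look-alikes about, which are no part of the job. Leave any red or turquoise look-alike of the lid alone.

How it is judged:
By the outcome, as a careful person would: the job done as asked, in the order asked, and still so for the second after the job is handed in, with the robot touching nothing.
It also fails if it takes over 72 s, if anything falls off the work surface, if the arm or the gripper's body presses on something with over 40 N, if the wrist force passes 120 N, or if a joint passes its speed limit or range.

## Working session

There is one attempt and no reset: what is moved stays moved. The work goes in short steps, Python scripts to look and compute and a tool call to move; the robot and the scene stay as the last step left them, time stands still between calls to the robot, and variables do not carry over. Pictures are saved under pics/ and viewed, and the job is handed in when it is done.

Besides the shell and the picture viewer there is one more tool, called after "Call:" by a JSON object that holds its "fn" and its "kwargs". arm_command: Moves the arm, as the interface text tells. Its arguments: {"type":"object","properties":{"plan":{"type":"array","items":{"type":"array"}}},"required":["plan"]}

```bash
ls; mkdir -p pics; python3 - <<'E'
from cell import manip
import cv2
o=manip.get_obs();print(o)
for n in ["side","top","wrist"]:
    im=manip.get_image(n);cv2.imwrite(f"pics/{n}0.png",im)
    c=manip.get_calibration(n);print(n,c)
E
```

```text
pics
{'time_s': 0.0, 'qpos': array([ 1.24926187e+00,  9.18669573e-02,  1.23192319e+00,  1.14847294e-05,
        1.81977260e+00, -5.67317430e-02]), 'dq': array([-0.00114504, -0.00022688,  0.00057814,  0.00040525, -0.00107243,
       -0.0004023 ]), 'joint_efforts': array([ 1.29731092e-03, -4.58728766e+01, -4.18024135e+01,  2.15917717e-04,
        1.17025705e-02,  1.00565290e-05]), 'tcp_pos': array([0.15695791, 0.57881231, 0.23012494]), 'tcp_rot': array([-4.14681997e-01, -3.11371775e+00,  3.03577615e-03]), 'contact_force': array([-0.35143555,  0.14818078, -0.47100232]), 'ft_torque': array([ 0.03353097, -0.01399973, -0.01770026]), 'opening': 0.9986855490181592}
side {'mtx': array([[423.21207161,   0.        , 276.51306935],
       [  0.        , 423.21207161, 203.70276865],
       [  0.        ,   0.        ,   1.        ]]), 'k1': -0.1233772543788658, 'cam_to_world': array([[ 0.7546724 , -0.47032999,  0.45744866,  0.25000305],
       [-0.65603439, -0.55092992,  0.51584407, -0.34478812],
       [ 0.00940522, -0.68939533, -0.72432425,  0.6093748 ],
       [ 0.        ,  0.        ,  0.   
[... 238 characters left out ...]
y([[-0.00213046, -0.9959617 ,  0.08975381,  0.54861425],
       [-0.99999497,  0.00233257,  0.00214706,  0.01220768],
       [-0.00234774, -0.08974879, -0.99596167,  0.92242499],
       [ 0.        ,  0.        ,  0.        ,  1.        ]])}
wrist {'mtx': array([[294.67524055,   0.        , 277.72408475],
       [  0.        , 294.67524055, 209.41359731],
       [  0.        ,   0.        ,   1.        ]]), 'k1': 0.003538358206771926, 'cam_to_world': array([[ 0.26035796,  0.93292683,  0.24871925,  0.09374826],
       [ 0.96550979, -0.2509989 , -0.06921276,  0.59635793],
       [-0.00214219,  0.25816097, -0.96609954,  0.37254558],
       [ 0.        ,  0.        ,  0.        ,  1.        ]])}
```

View pics/side0.png

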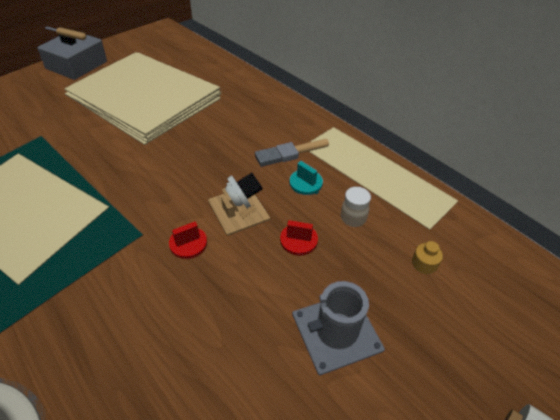

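View pics/top0.png

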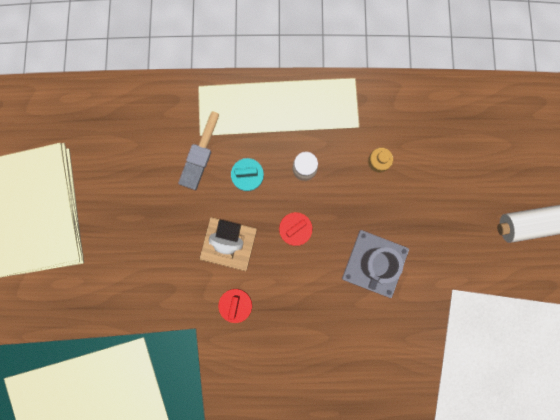

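View pics/wrist0.png

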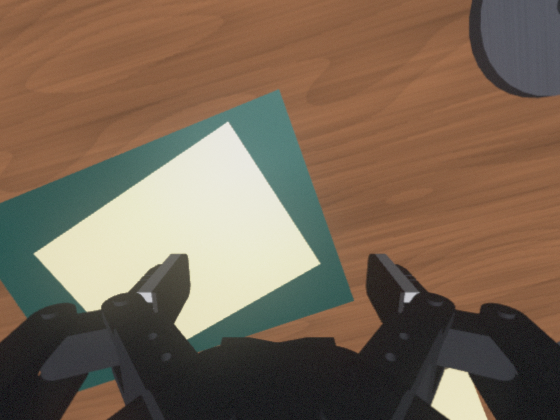

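The real lid is the grey and black one leaning in the wooden rest, at side (243,190) and top (228,238). The look-alikes are two red ones at top (296,229) and (235,306), and one turquoise at top (247,174). The pot is at top (384,266), with its lug near (374,284). Next I'll take close crops.

```bash
cat > h.py <<'E'
import numpy as np, cv2
from cell import manip
from scipy.spatial.transform import Rotation as R
def dist(c): return np.array([c["k1"],0,0,0,0.])
def ray(c,uv):
    p=cv2.undistortPoints(np.array([[uv]],float),c["mtx"],dist(c))[0,0]
    T=c["cam_to_world"]; d=T[:3,:3]@np.array([p[0],p[1],1]); return T[:3,3],d/np.linalg.norm(d)
def onz(c,uv,z):
    o,d=ray(c,uv); return o+d*(z-o[2])/d[2]
def proj(c,P):
    T=np.linalg.inv(c["cam_to_world"]); P=np.atleast_2d(P)
    return cv2.projectPoints((P@T[:3,:3].T+T[:3,3]).reshape(-1,1,3),np.zeros(3),np.zeros(3),c["mtx"],dist(c))[0][:,0]
def tri(rs):
    A=0;b=0
    for o,d in rs:
        M=np.eye(3)-np.outer(d,d);A=A+M;b=b+M@o
    return np.linalg.solve(A,b)
def crop(im,x,y,w,h,s,fn):
    cv2.imwrite(fn,cv2.resize(im[y:y+h,x:x+w],None,fx=s,fy=s,interpolation=cv2.INTER_CUBIC))
E
python3 - <<'E'
from h import *
t=cv2.imread("pics/top0.png");s=cv2.imread("pics/side0.png")
a=lambda im,x,y:cv2.resize(im[y:y+75,x:x+75],None,fx=5.2,fy=5.2,interpolation=cv2.INTER_CUBIC)
cv2.imwrite("pics/c_top.png",np.hstack([a(t,192,207),a(t,340,228)]))
b=lambda im,x,y:cv2.resize(im[y:y+95,x:x+95],None,fx=4.2,fy=4.2,interpolation=cv2.INTER_CUBIC)
cv2.imwrite("pics/c_side.png",np.hstack([b(s,195,155),b(s,290,278)]))
E
```

```text
(no output)
```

View pics/c_top.png

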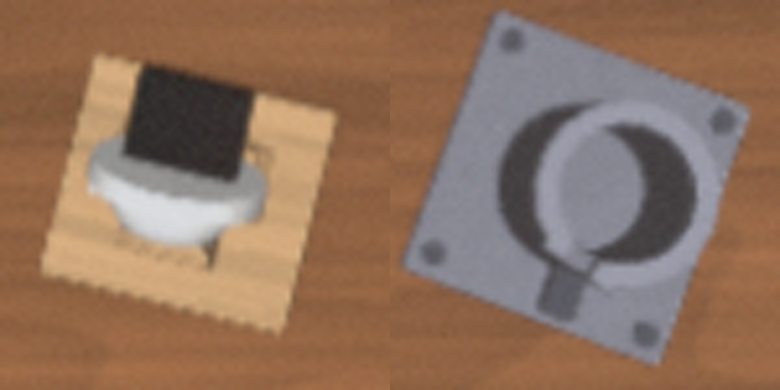

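View pics/c_side.png

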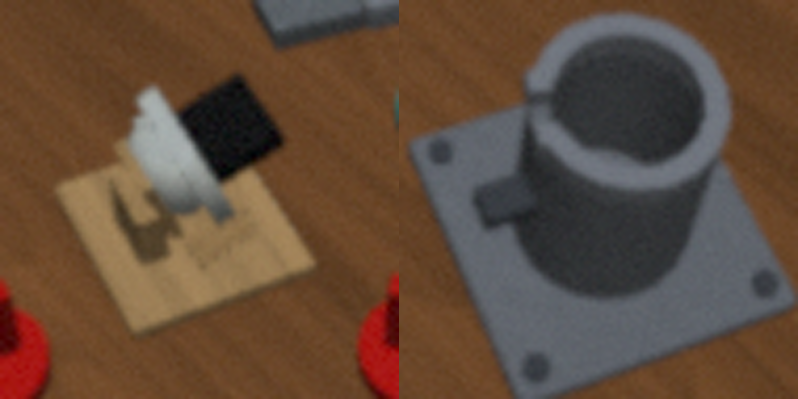

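```bash
cat >> h.py <<'E'
def topc(p,x0,y0,ox=0): return ((p[0]-ox)/5.2+x0-0.4,p[1]/5.2+y0-0.4)
E
python3 - <<'E'
from h import *
ct=manip.get_calibration("top");cs=manip.get_calibration("side")
rc=[onz(ct,topc(p,192,207),.008)[:2] for p in [(95,55),(337,112),(283,333),(42,272)]]
rc=np.array(rc);o=rc.mean(0);print("rest",o)
x=(rc[0]+rc[1]-rc[2]-rc[3])/2;y=(rc[0]+rc[3]-rc[1]-rc[2])/2
print(np.linalg.norm(x),np.linalg.norm(y),np.arctan2(x[1],x[0]),np.arctan2(-y[0],y[1]))
pc=np.array([onz(ct,topc(p,340,228,390),.010)[:2] for p in [(500,10),(750,105),(660,363),(402,265)]])
po=pc.mean(0);print("pot plate",po)
x=(pc[0]+pc[1]-pc[2]-pc[3])/2;y=(pc[0]+pc[3]-pc[1]-pc[2])/2
print(np.linalg.norm(x),np.linalg.norm(y),np.degrees(np.arctan2(x[1],x[0])),np.degrees(np.arctan2(-y[0],y[1])))
# rim top circle via top: outer extents: left 535,right 720,top 100,bottom 288
print("rim",onz(ct,topc(((535+720)/2,(98+288)/2),340,228,390),.095))
sd=lambda p:((p[0]-399)/4.2+290-.4,p[1]/4.2+278-.4)
print("rim side",onz(cs,sd(((523+731)/2,(13+189)/2)),.095))
lt=onz(ct,topc((557,300),340,228,390),.05);print("lug top",lt[:2]-po)
ls=onz(cs,sd((497,207)),.05);print("lug side",ls[:2]-po)
print("lugtri",tri([ray(ct,topc((557,300),340,228,390)),ray(cs,sd((497,207)))]))
for p in [(548,248),(598,262),(572,258)]:
  q=onz(ct,topc(p,340,228,390),.095)[:2]-po;print("notch top",q,np.linalg.norm(q),np.degrees(np.arctan2(q[1],q[0])))
for p in [(530,92),(540,85),(540,112),(552,100)]:
  q=onz(cs,sd(p),.095)[:2]-po;print("notch side",q,np.linalg.norm(q),np.degrees(np.arctan2(q[1],q[0])))
E
```

```text
rest [0.56753657 0.12476175]
0.08936004901722144 0.09927029023670875 -0.23381660028304485 -0.23883818567029344
pot plate [ 0.52633783 -0.18015455]
0.10835731230220957 0.10796321607309678 -21.23161799812234 -21.02998643569344
rim [ 0.52556   -0.1799001  0.095    ]
rim side [ 0.52282673 -0.18093835  0.095     ]
lug top [-0.04207881  0.01733343]
lug side [-0.04410976  0.01435988]
lugtri [ 0.48409001 -0.16401595  0.04500798]
notch top [-0.02021741  0.0293338 ] 0.03562604786557071 124.57534875356092
notch top [-0.02534353  0.01135882] 0.02777260188429113 155.85836188847668
notch top [-0.02384525  0.02072781] 0.031594904456970864 139.0007506159678
notch side [-0.02533184  0.02285119] 0.034115675088895195 137.94720338717912
notch side [-0.02092885  0.02255924] 0.03077232488750646 132.85295195389315
notch side [-0.02818792  0.0153158 ] 0.032080097585353684 151.48272681234693
notch side [-0.02198435  0.01590011] 0.027131630434971733 144.12378853528907
```

```bash
cat >> h.py <<'E'
PSI=-0.236
def lidpose(o=(0.5675,0.1248,0.048),psi=PSI):
    c,s=np.cos(psi),np.sin(psi);rx=np.array([c,s,0]);ry=np.array([-s,c,0]);k=np.array([0,0,1.])
    a=np.radians(20);z=rx*np.cos(a)+k*np.sin(a);x=np.cross(ry,z);return np.array(o),np.c_[x,ry,z]
def goto(pos,Rm):
    """turn/shift in tool frame from the current pose"""
    o=manip.get_obs();R0=R.from_rotvec(o["tcp_rot"]).as_matrix()
    print("turn deg",np.degrees(R.from_matrix(R0.T@Rm).as_rotvec()).round(1),"shift now-frame cm",(R0.T@(np.array(pos)-o["tcp_pos"])*100).round(2),
     "shift goal-frame cm",(Rm.T@(np.array(pos)-o["tcp_pos"])*100).round(2))
def toolR(head,pitch,flip=False):
    """z axis: heading az(rad), angle from up pitch(rad); y level"""
    z=np.array([np.cos(head)*np.sin(pitch),np.sin(head)*np.sin(pitch),np.cos(pitch)])
    y=np.array([-np.sin(head),np.cos(head),0])*(-1 if flip else 1)
    return np.c_[np.cross(y,z),y,z]
def st():
    o=manip.get_obs();Rm=R.from_rotvec(o["tcp_rot"]).as_matrix()
    print("t",round(o["time_s"],2),"q",o["qpos"].round(2),"p",o["tcp_pos"].round(4),"z",Rm[:,2].round(3),"y",Rm[:,1].round(3),"F",o["contact_force"].round(1),"M",o["ft_torque"].round(2),"op",round(o["opening"],3))
    return o,Rm
E
python3 - <<'E'
from h import *
o,L=lidpose()
ct=manip.get_calibration("top");cs=manip.get_calibration("side")
P=np.array([[-6,22,46],[-6,-22,46],[-6,-22,10],[-6,22,10]])/1000
W=P@L.T+o
p=proj(ct,W);print("top pred",p.round(1).tolist());print("seen",[tuple(np.round(topc(q,192,207),1)) for q in [(147,65),(252,90),(238,180),(124,155)]])
print("side pred",proj(cs,W).round(1).tolist());print("seen",[(195+x/4.2-.4,155+y/4.2-.4) for x,y in [(240,75),(284,143),(225,182),(180,110)]])
so,Rm=st();print(Rm)
b=o+L[:,2]*.038;print("bar38",b)
for pd in (180,205,215):
  T=toolR(PSI,np.radians(pd),True);T2=toolR(PSI,np.radians(pd))
  print(pd,T.round(2).tolist());goto(b+T[:,2]*.023,T);goto(b+T[:,2]*.023,T2)
E
```

```text
top pred [[218.2, 219.7], [240.2, 224.9], [236.6, 242.1], [214.9, 236.9]]
seen [(np.float64(219.9), np.float64(219.1)), (np.float64(240.1), np.float64(223.9)), (np.float64(237.4), np.float64(241.2)), (np.float64(215.4), np.float64(236.4))]
side pred [[251.8, 170.4], [261.9, 184.6], [245.5, 195.3], [235.9, 180.6]]
seen [(251.74285714285713, 172.45714285714286), (262.2190476190476, 188.64761904761903), (248.17142857142855, 197.9333333333333), (237.45714285714286, 180.7904761904762)]
t 0.15 q [ 1.25  0.09  1.23 -0.    1.82 -0.06] p [0.157  0.5789 0.2304] z [-0.    -0.001 -1.   ] y [ 0.262  0.965 -0.002] F [-0.   0.1 -0. ] M [-0.05 -0.02  0.02] op 1.002
[[-9.65153936e-01  2.61682384e-01 -4.57239121e-04]
 [ 2.61682779e-01  9.65152777e-01 -1.49653978e-03]
 [ 4.96875105e-05 -1.56404286e-03 -9.99998776e-01]]
bar38 [0.60221852 0.11645085 0.06099677]
180 [[0.97, -0.23, 0.0], [-0.23, -0.97, -0.0], [0.0, -0.0, -1.0]]
turn deg [-0.000e+00  1.000e-01  1.784e+02] shift now-frame cm [-55.08 -32.95  19.29] shift goal-frame cm [54.1  34.55 19.24]
turn deg [-0.1 -0.  -1.6] shift now-frame cm [-55.08 -32.95  19.29] shift goal-frame cm [-54.1  -34.55  19.24]
205 [[0.88, -0.23, -0.41], [-0.21, -0.97, 0.1], [-0.42, -0.0, -0.91]]
turn deg [ 38.6  -0.4 174.1] shift now-frame cm [-54.1  -32.98  19.07] shift goal-frame cm [56.19 34.55 -5.21]
turn deg [ 0.3 25.  -1.6] shift now-frame cm [-54.1  -32.98  19.07] shift goal-frame cm [-56.19 -34.55  -5.21]
215 [[0.8, -0.23, -0.56], [-0.19, -0.97, 0.13], [-0.57, -0.0, -0.82]]
turn deg [ 53.6  -0.6 170.1] shift now-frame cm [-53.76 -32.99  18.87] shift goal-frame cm [ 54.03  34.55 -14.86]
turn deg [ 0.4 35.  -1.6] shift now-frame cm [-53.76 -32.99  18.87] shift goal-frame cm [-54.03 -34.55 -14.86]
```

```bash
python3 - <<'E'
from h import *
o,L=lidpose();b=o+L[:,2]*.038
T=toolR(PSI,np.radians(210))
goto(b+T[:,2]*(.023-.11),T)
E
```

```text
turn deg [ 0.3 30.  -1.6] shift now-frame cm [-59.42 -32.84   9.45] shift goal-frame cm [-55.32 -34.55 -21.08]
```

Call:
{"fn": "arm_command", "kwargs": {"plan": [[[0,0,0],[-3.5,-2,0],-1],[[0,0,0],[-3.8,-2.2,0],-1],[[0,0,0],[-3.8,-2.2,0],-1],[[0,0,0],[-3.8,-2.2,0],-1],[[0,0,0],[-3.8,-2.2,0],-1],[[0,0,0],[-3.8,-2.2,0],-1],[[0,0,0],[-3.8,-2.2,0],-1],[[0,0,0],[-3.8,-2.2,0],-1]]}}

```text
time_s: 1.15
tcp_pos: [0.4028, 0.3312, 0.231]
tcp_rot: [-0.415, -3.114, 0.0]
contact_force: [0.1, 0.7, -0.6]
opening: 1.002
```

```bash
python3 - <<'E'
from h import *
st()
o,L=lidpose();b=o+L[:,2]*.038
T=toolR(PSI,np.radians(210))
goto(b+T[:,2]*(.023-.11),T)
E
```

```text
t 1.15 q [ 0.62 -0.12  1.44  0.    1.82 -0.68] p [0.4028 0.3312 0.231 ] z [-0. -0. -1.] y [ 0.262  0.965 -0.   ] F [ 0.1  0.7 -0.6] M [-0.   -0.04 -0.03] op 1.002
turn deg [ 0.4 30.  -1.6] shift now-frame cm [-29.22 -15.38   9.46] shift goal-frame cm [-29.64 -16.22  -6.19]
```

Call:
{"fn": "arm_command", "kwargs": {"plan": [[[0,0,0],[-4.2,-2.2,0],-1],[[0,0,0],[-4.2,-2.2,0],-1],[[0,0,0],[-4.2,-2.2,0],-1],[[0,0,0],[-4.2,-2.2,0],-1],[[0,0,0],[-4.2,-2.2,0],-1],[[0,0,0],[-4.2,-2.2,0],-1],[[0,0,0],[-4.0,-2.2,0],-1],[[0,10,0],[0,0,0],-1]]}}

```text
time_s: 2.15
tcp_pos: [0.6435, 0.1057, 0.2322]
tcp_rot: [-0.394, -2.94, -0.035]
contact_force: [-0.1, 0.4, 0.8]
opening: 0.995
```

```bash
python3 - <<'E'
from h import *
st()
o,L=lidpose();b=o+L[:,2]*.038
T=toolR(PSI,np.radians(210))
goto(b+T[:,2]*(.023-.11),T)
E
```

```text
t 2.15 q [ 0.08  0.39  0.89  0.07  2.03 -1.2 ] p [0.6435 0.1057 0.2322] z [-0.169  0.046 -0.985] y [0.263 0.965 0.   ] F [-0.1  0.4  0.8] M [ 0.02 -0.07 -0.04] op 0.995
turn deg [ 0.6 19.9 -1.6] shift now-frame cm [-1.76  0.08  9.42] shift goal-frame cm [-4.87  0.08  8.26]
```

Call:
{"fn": "arm_command", "kwargs": {"plan": [[[0.3,10,-0.8],[0,0,0],-1],[[0.3,10,-0.8],[0,0,0],-1],[[0,0,0],[-1,0,1.6],-1],[[0,0,0],[-1,0,1.6],-1],[[0,0,0],[-1,0,1.6],-1],[[0,0,0],[-1,0,1.6],-1],[[0,0,0],[-0.9,0.1,1.8],-1],[[0,0,0],[0,0,0],-1]]}}

```text
time_s: 3.15
tcp_pos: [0.6442, 0.108, 0.1333]
tcp_rot: [-0.307, -2.598, -0.081]
contact_force: [-0.1, 0.2, -0.0]
opening: 0.998
```

```bash
python3 - <<'E'
from h import *
st()
o,L=lidpose();b=o+L[:,2]*.038
T=toolR(PSI,np.radians(210))
goto(b+T[:,2]*.023,T)
c=manip.get_calibration("wrist")
P=np.array([[-6,22,46],[-6,-22,46],[-6,-22,10],[-6,22,10],[6,22,46],[6,-22,46]])/1000
print(proj(c,P@L.T+o).round(0).tolist())
cv2.imwrite("pics/w1.png",manip.get_image("wrist"))
cv2.imwrite("pics/s1.png",manip.get_image("side"))
E
```

```text
t 3.15 q [ 0.04  0.72  0.69  0.17  2.23 -1.22] p [0.6442 0.108  0.1333] z [-0.49   0.116 -0.864] y [ 0.233  0.972 -0.002] F [-0.1  0.2 -0. ] M [-0.06 -0.21  0.02] op 0.998
turn deg [-0.1 -0.3 -0. ] shift now-frame cm [ 0.05 -0.14 10.7 ] shift goal-frame cm [ 0.1  -0.16 10.7 ]
[[305.0, 219.0], [247.0, 219.0], [250.0, 183.0], [303.0, 183.0], [304.0, 227.0], [249.0, 227.0]]
```

View pics/w1.png

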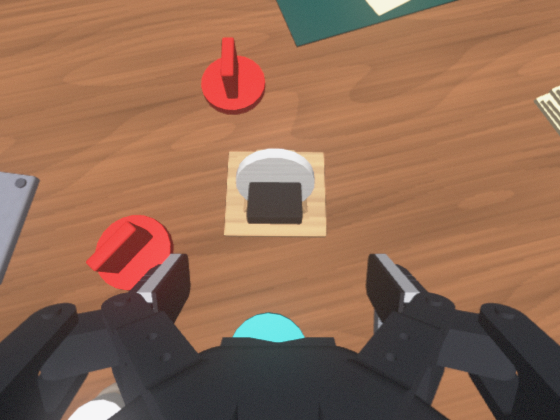

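View pics/s1.png

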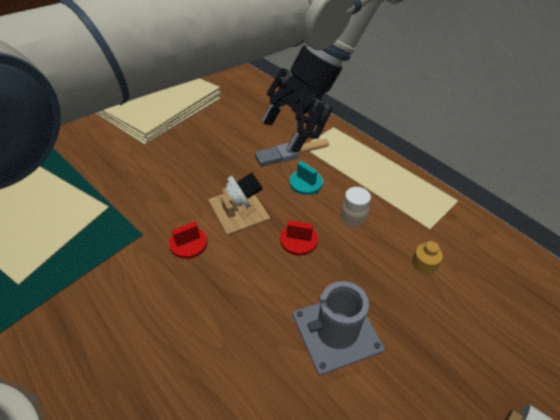

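Call:
{"fn": "arm_command", "kwargs": {"plan": [[[0,0,0],[0.1,0,2.2],-1],[[0,0,0],[0,-0.1,2.2],-1],[[0,0,0],[0,-0.05,2.2],-1],[[0,0,0],[0,0,2.1],-1],[[0,0,0],[0,0,1.2],-1],[[0,0,0],[0,0,0.8],-1],[[0,0,0],[0,0,0],-1],[[0,0,0],[0,0,0],-1]]}}

```text
time_s: 4.25
tcp_pos: [0.5925, 0.1191, 0.0444]
tcp_rot: [-0.308, -2.604, -0.082]
contact_force: [0.3, 0.1, 0.6]
opening: 0.999
```

```bash
python3 - <<'E'
from h import *
st()
cv2.imwrite("pics/w2.png",manip.get_image("wrist"))
E
```

```text
t 4.25 q [ 0.06  0.59  1.03  0.16  2.02 -1.24] p [0.5925 0.1191 0.0444] z [-0.485  0.116 -0.867] y [0.233 0.972 0.   ] F [0.3 0.1 0.6] M [-0.02 -0.23  0.05] op 0.999
```

View pics/w2.png

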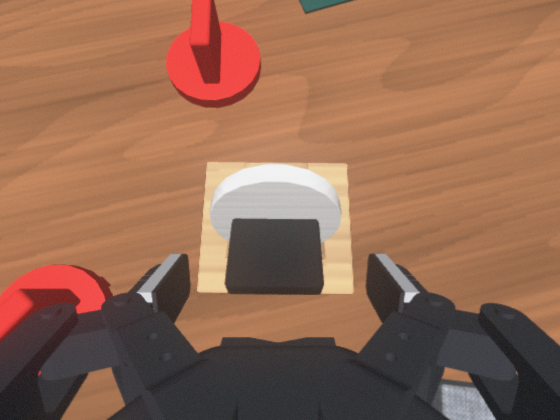

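Call:
{"fn": "arm_command", "kwargs": {"plan": [[[0,0,0],[0,0,0.3],-0.6],[[0,0,0],[0,0,0],-0.4],[[0,0,0],[0,0,0],-0.2],[[0,0,0],[0,0,0],-0.05],[[0,0,0],[0,0,0],0.1],[[0,0,0],[0,0,0],0.5],[[0,0,0],[0,0,0],1],[[0,0,0],[0,0,0],1]]}}

```text
time_s: 5.3
tcp_pos: [0.5906, 0.119, 0.0414]
tcp_rot: [-0.308, -2.603, -0.081]
contact_force: [1.0, -4.0, 4.2]
opening: 0.504
```

```bash
python3 - <<'E'
from h import *
st()
cv2.imwrite("pics/w3.png",manip.get_image("wrist"))
E
```

```text
t 5.3 q [ 0.06  0.59  1.04  0.16  2.01 -1.24] p [0.5906 0.119  0.0414] z [-0.486  0.116 -0.866] y [ 0.233  0.972 -0.001] F [ 1.  -4.   4.2] M [-0.74  0.08  0.55] op 0.504
```

View pics/w3.png

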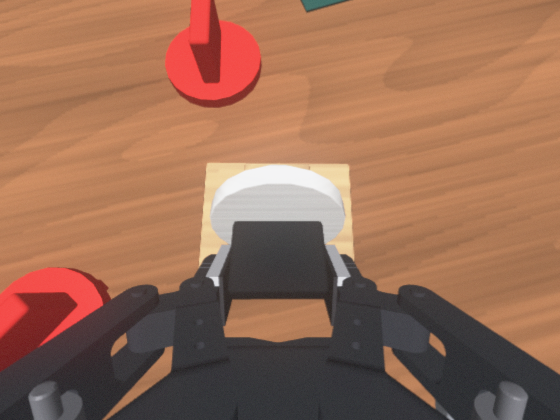

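Call:
{"fn": "arm_command", "kwargs": {"plan": [[[0,0,0],[-0.18,0,-0.68],1],[[0,0,0],[-0.18,0,-0.68],1],[[0,0,0],[-0.18,0,-0.68],1],[[0,0,0],[-0.18,0,-0.68],1],[[0,0,0],[0.3,0,-1.4],1],[[0,0,0],[0.5,0,-1.8],1],[[0,0,0],[0.5,0,-1.8],1],[[0,0,0],[0.5,0,-1.8],1]]}}

```text
time_s: 6.35
tcp_pos: [0.628, 0.1105, 0.1304]
tcp_rot: [-0.307, -2.603, -0.082]
contact_force: [-0.2, 0.5, -1.4]
opening: 0.501
```

```bash
python3 - <<'E'
from h import *
st()
cv2.imwrite("pics/w4.png",manip.get_image("wrist"))
E
```

```text
t 6.35 q [ 0.05  0.66  0.78  0.17  2.2  -1.22] p [0.628  0.1105 0.1304] z [-0.486  0.116 -0.866] y [ 0.233  0.972 -0.   ] F [-0.2  0.5 -1.4] M [-0.11 -0.4  -0.01] op 0.501
```

View pics/w4.png

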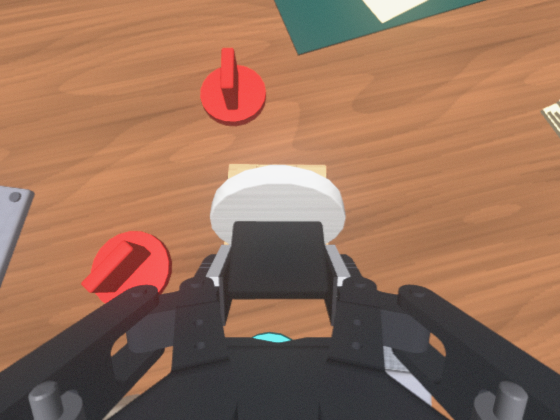

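```bash
cat >> h.py <<'E'
_o,_L=lidpose()
_T=R.from_rotvec([-0.308,-2.603,-0.081]).as_matrix();_p=np.array([.5906,.119,.0414])
RELR=_T.T@_L; RELP=_T.T@(_o-_p)   # lid in tool
POT=np.array([.5258,-.180]); 
def lidR(key,tilt=0):
    """lid level, key azimuth deg; tilt deg raises the key side"""
    k=np.radians(key);y=np.array([np.cos(k),np.sin(k),0]);z=np.array([0,0,1.]);x=np.cross(y,z)
    return R.from_rotvec(np.radians(tilt)*x).as_matrix()@np.c_[x,y,z]
def toolfor(o,L):
    T=L@RELR.T; return o-T@RELP,T
def lidnow():
    o,T=st(); return o["tcp_pos"]+T@RELP, T@RELR
E
python3 - <<'E'
from h import *
print(RELP,np.degrees(R.from_matrix(RELR).as_rotvec()))
l,L=lidnow();print(l,L[:,2])
for key in (90,100):
  p,T=toolfor(np.r_[POT,.16],lidR(key));print(key,p,T[:,2]);goto(p,T)
print(R.from_rotvec(manip.get_obs()["tcp_rot"]).as_matrix().T.round(3))
E
```

```text
[0.02393025 0.00024847 0.00617184] [-2.27607787e-02 -1.39952064e+02  8.83541404e-02]
t 6.4 q [ 0.05  0.66  0.78  0.17  2.2  -1.22] p [0.6289 0.1104 0.1333] z [-0.482  0.117 -0.868] y [0.233 0.972 0.001] F [-0.1  0.3  0.8] M [-0.05 -0.31  0.03] op 0.503
[0.60579278 0.11619964 0.13976472] [ 0.91227852 -0.22007926  0.34541717]
90 [ 0.54014746 -0.18023809  0.18012222] [ 0.64342757 -0.00121924 -0.76550602]
turn deg [ -1.2 -69.5 -14.3] shift now-frame cm [  3.96 -30.33  -3.18] shift goal-frame cm [  3.78 -29.08  -9.26]
100 [ 0.53997084 -0.17774307  0.18012222] [ 0.63386418  0.11052931 -0.76550602]
turn deg [ -2.1 -68.8 -24.8] shift now-frame cm [  4.02 -30.09  -3.14] shift goal-frame cm [  7.52 -26.85 -12.41]
[[-0.844  0.202  0.496]
 [ 0.233  0.972  0.001]
 [-0.482  0.117 -0.868]]
```

Call:
{"fn": "arm_command", "kwargs": {"plan": [[[0,0,0],[1.5,-1,-2.6],1],[[0,0,0],[1.5,-2,-2.6],1],[[-0.2,-9,-2.6],[0,-2.5,0],1],[[-0.2,-9,-2.6],[0,-2.5,0],1],[[-0.2,-9,-2.6],[0,-2.5,0],1],[[-0.2,-9,-2.6],[0,-2.5,0],1],[[-0.2,-9,-2.6],[0,-2.5,0],1],[[-0.2,-9,-2.6],[0,-2.5,0],1]]}}

```text
time_s: 7.4
tcp_pos: [0.6013, -0.0673, 0.1855]
tcp_rot: [-0.028, 2.706, 0.05]
contact_force: [0.5, 0.8, -0.7]
opening: 0.502
```

```bash
python3 - <<'E'
from h import *
l,L=lidnow();print(l,L[:,2])
p,T=toolfor(np.r_[POT,.16],lidR(95));goto(p,T)
E
```

```text
t 7.4 q [-0.25 -0.28  1.72  0.15  1.29 -1.85] p [ 0.6013 -0.0673  0.1855] z [ 0.421  0.04  -0.906] y [-0.028  0.999  0.031] F [ 0.5  0.8 -0.7] M [-0.06  0.26  0.05] op 0.502
[ 0.58220747 -0.06706759  0.16979054] [ 0.26108743 -0.02344412  0.96503043]
turn deg [ -0.3 -15.   -3.8] shift now-frame cm [  5.91 -11.01  -2.53] shift goal-frame cm [  5.76 -10.6   -4.13]
```

Call:
{"fn": "arm_command", "kwargs": {"plan": [[[-0.1,-7.5,-1.9],[0,0,0],1],[[-0.2,-7.5,-1.9],[0,0,0],1],[[0,0,0],[1.15,-2.1,-0.8],1],[[0,0,0],[1.15,-2.1,-0.8],1],[[0,0,0],[1.15,-2.1,-0.8],1],[[0,0,0],[1.15,-2.1,-0.8],1],[[0,0,0],[1.15,-2.1,-0.8],1],[[0,0,0],[0,0,0],1]]}}

```text
time_s: 8.4
tcp_pos: [0.5401, -0.1786, 0.1779]
tcp_rot: [-0.1, 2.449, 0.038]
contact_force: [0.4, 0.0, -0.9]
opening: 0.504
```

```bash
python3 - <<'E'
from h import *
l,L=lidnow();print(l,L[:,2])
p,T=toolfor(np.r_[POT,.16],lidR(95));goto(p,T)
for n in ("wrist","side","top"): cv2.imwrite(f"pics/{n}5.png",manip.get_image(n))
t=cv2.imread("pics/top5.png");s=cv2.imread("pics/side5.png")
a=lambda im,x,y:cv2.resize(im[y:y+100,x:x+100],None,fx=4,fy=4,interpolation=cv2.INTER_CUBIC)
cv2.imwrite("pics/c5.png",np.hstack([a(t,330,210),a(s,285,250)]))
E
```

```text
t 8.4 q [-0.64 -0.53  2.    0.48  1.16 -2.36] p [ 0.5401 -0.1786  0.1779] z [ 0.635  0.054 -0.771] y [-0.082  0.997  0.002] F [ 0.4  0.  -0.9] M [-0.03  0.4   0.05] op 0.504
[ 0.52557756 -0.17948249  0.15787384] [ 0.00801443 -0.00209905  0.99996568]
turn deg [-0.  -0.4 -0.3] shift now-frame cm [-0.14 -0.04 -0.17] shift goal-frame cm [-0.15 -0.04 -0.17]
```

View pics/wrist5.png

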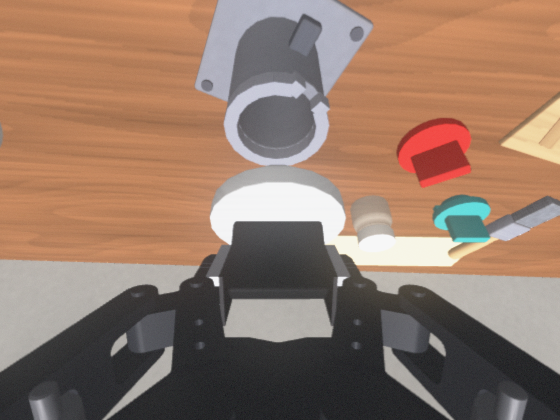

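View pics/c5.png

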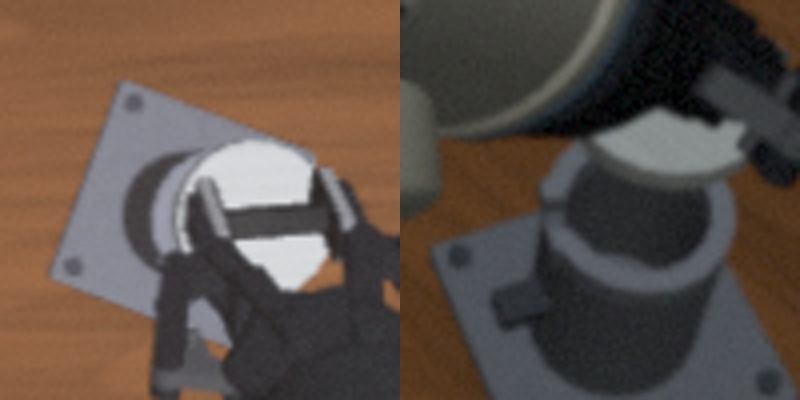

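View pics/side5.png

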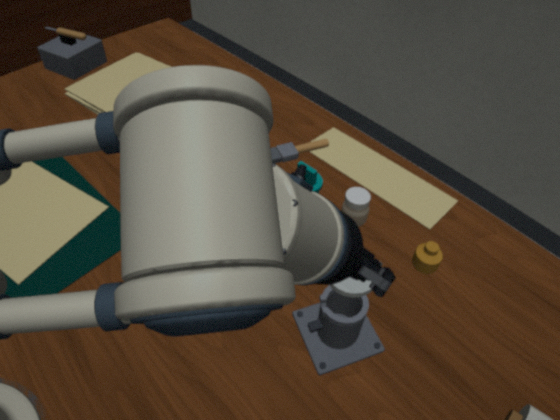

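```bash
python3 - <<'E'
from h import *
im=cv2.imread("pics/wrist5.png");crop(im,205,60,150,115,5,"pics/c5w.png")
E
```

```text
(no output)
```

View pics/c5w.png

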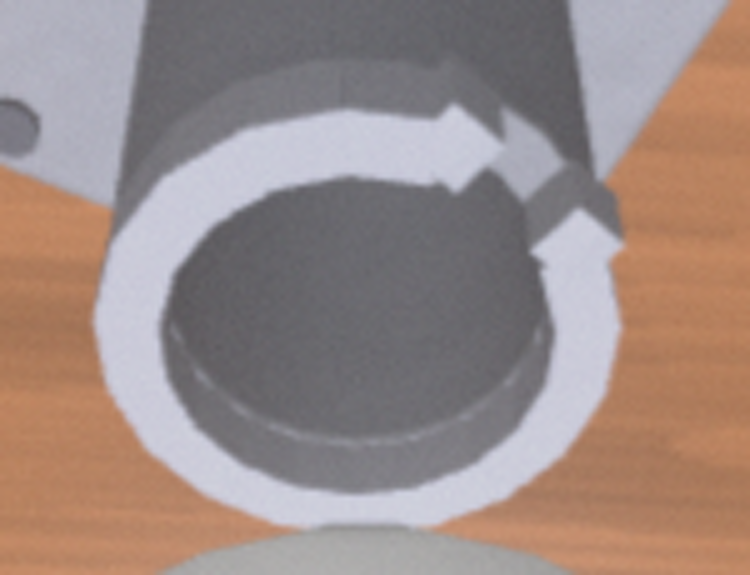

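```bash
python3 - <<'E'
from h import *
c=manip.get_calibration("wrist")
w=lambda p:(p[0]/5+205-.4,p[1]/5+60-.4)
pts=[(95,320),(620,325),(350,110),(365,530),(160,180),(145,430),(250,130),(550,440),(480,505),(250,505)]
P=np.array([onz(c,w(p),.095)[:2] for p in pts])
from scipy.optimize import least_squares
f=least_squares(lambda v:np.hypot(*(P-v[:2]).T)-v[2],[.525,-.18,.033]);print("outer",f.x,f.fun.round(4))
ip=[(160,320),(350,177),(550,330),(365,492),(205,230),(205,430),(505,440)]
Q=np.array([onz(c,w(p),.095)[:2] for p in ip])
f2=least_squares(lambda v:np.hypot(*(Q-v[:2]).T)-v[2],[.525,-.18,.025]);print("inner",f2.x,f2.fun.round(4))
for p in [(502,150),(585,207),(455,103),(455,192),(625,243),(535,245)]:
  q=onz(c,w(p),.095)[:2]-f.x[:2];print(p,np.hypot(*q).round(4),np.degrees(np.arctan2(q[1],q[0])).round(1))
E
```

```text
outer [ 0.52309364 -0.17902883  0.03246663] [ 0.0005  0.0009 -0.0001  0.0008  0.0002 -0.0006 -0.0003 -0.0018  0.0008
 -0.0004]
inner [ 0.52369483 -0.17895259  0.02492151] [ 0.0001 -0.0001 -0.0003  0.0001  0.0003 -0.0004  0.0003]
(502, 150) 0.0321 154.1
(585, 207) 0.0335 132.2
(455, 103) 0.0349 166.7
(455, 192) 0.025 157.7
(625, 243) 0.0356 120.6
(535, 245) 0.0262 130.3
```

```bash
cat >> h.py <<'E'
POT=np.array([.5245,-.1795])
E
python3 - <<'E'
from h import *
for tl,z in ((0,.112),(5,.112),(5,.104)):
  p,T=toolfor(np.r_[POT,z],lidR(95,tl));goto(p,T)
o,T=st();print(T.T.round(3))
E
```

```text
turn deg [ 0.1 -0.4 -0.2] shift now-frame cm [ 3.1  -0.16  3.39] shift goal-frame cm [ 3.13 -0.15  3.37]
turn deg [-3.8 -0.4  3. ] shift now-frame cm [ 3.11 -0.34  3.4 ] shift goal-frame cm [ 3.11 -0.72  3.34]
turn deg [-3.8 -0.4  3. ] shift now-frame cm [ 3.62 -0.34  4.02] shift goal-frame cm [ 3.62 -0.79  3.95]
t 8.55 q [-0.63 -0.53  2.    0.48  1.16 -2.36] p [ 0.5409 -0.1768  0.1781] z [ 0.635  0.056 -0.77 ] y [-0.085  0.996  0.002] F [-0.1  0.2 -1.1] M [-0.04  0.41 -0.03] op 0.5
[[-0.767 -0.064 -0.638]
 [-0.085  0.996  0.002]
 [ 0.635  0.056 -0.77 ]]
```

Call:
{"fn": "arm_command", "kwargs": {"plan": [[[-1.9,-0.2,1.5],[0,0,0],1],[[-1.9,-0.2,1.5],[0,0,0],1],[[0,0,0],[0.8,-0.2,0.9],1],[[0,0,0],[0.8,-0.2,0.9],1],[[0,0,0],[0.8,-0.2,0.8],1],[[0,0,0],[0.7,-0.1,0.7],1],[[0,0,0],[0,0,0],1],[[0,0,0],[0,0,0],1]]}}

```text
time_s: 9.55
tcp_pos: [0.5387, -0.1807, 0.1326]
tcp_rot: [-0.068, 2.442, 0.143]
contact_force: [-0.3, 0.6, -0.1]
opening: 0.506
```

```bash
python3 - <<'E'
from h import *
l,L=lidnow();print(l,L.round(3).tolist())
p,T=toolfor(np.r_[POT,.104],lidR(95,5));goto(p,T)
for n in ("wrist","side","top"): cv2.imwrite(f"pics/{n}6.png",manip.get_image(n))
t=cv2.imread("pics/top6.png");s=cv2.imread("pics/side6.png");w=cv2.imread("pics/wrist6.png")
a=lambda im,x,y:cv2.resize(im[y:y+100,x:x+100],None,fx=4,fy=4,interpolation=cv2.INTER_CUBIC)
cv2.imwrite("pics/c6.png",np.hstack([cv2.resize(w[60:260,180:380],(400,400)),a(s,285,250)]))
E
```

```text
t 9.55 q [-0.69 -0.47  2.04  0.58  1.15 -2.45] p [ 0.5387 -0.1807  0.1326] z [ 0.636  0.121 -0.762] y [-0.087  0.993  0.086] F [-0.3  0.6 -0.1] M [-0.1   0.4  -0.01] op 0.506
[ 0.52428435 -0.1799935   0.11259334] [[0.996, -0.087, 0.007], [0.088, 0.992, -0.086], [0.0, 0.087, 0.996]]
turn deg [-0.  0.  0.] shift now-frame cm [ 0.53 -0.03  0.68] shift goal-frame cm [ 0.53 -0.03  0.68]
```

View pics/c6.png

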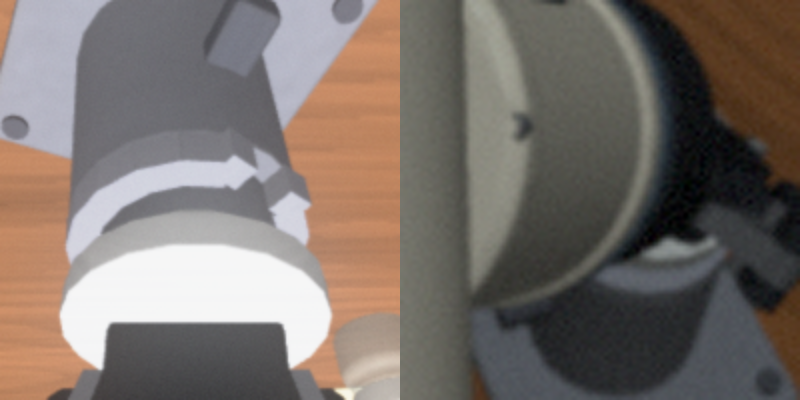

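Call:
{"fn": "arm_command", "kwargs": {"plan": [[[0,0,0],[0.13,-0.03,0.17],1],[[0,0,0],[0.13,-0.03,0.17],1],[[0,0,0],[0.13,0,0.17],1],[[0,0,0],[0.13,0,0.17],1],[[0,0,0],[0,0,0],1],[[0,0,0],[0,0,0],1],[[0,0,0],[0,0,0],1],[[0,0,0],[0,0,0],1]]}}

```text
time_s: 10.7
tcp_pos: [0.539, -0.1805, 0.1237]
tcp_rot: [-0.068, 2.443, 0.144]
contact_force: [-0.1, 0.1, -2.0]
opening: 0.502
```

```bash
python3 - <<'E'
from h import *
l,L=lidnow();print(l,L[:,2].round(3).tolist())
E
```

```text
t 10.7 q [-0.69 -0.46  2.05  0.58  1.13 -2.46] p [ 0.539  -0.1805  0.1237] z [ 0.635  0.121 -0.763] y [-0.087  0.993  0.086] F [-0.1  0.1 -2. ] M [-0.13  0.42  0.04] op 0.502
[ 0.52451519 -0.17974618  0.10364279] [0.008, -0.087, 0.996]
```

Call:
{"fn": "arm_command", "kwargs": {"plan": [[[0,0,0],[0.06,-0.01,0.08],1],[[0,0,0],[0.06,-0.01,0.08],1],[[0,0,0],[0.06,-0.01,0.08],1],[[0,0,0],[0,0,0],1],[[0,0,0],[0,0,0],1],[[0,0,0],[0,0,0],1],[[0,0,0],[0,0,0],1],[[0,0,0],[0,0,0],1]]}}

```text
time_s: 11.7
tcp_pos: [0.5395, -0.1805, 0.1214]
tcp_rot: [-0.068, 2.442, 0.143]
contact_force: [-2.2, 0.6, 4.8]
opening: 0.501
```

```bash
python3 - <<'E'
from h import *
l,L=lidnow();print(l,L[:,2].round(3).tolist())
E
```

```text
t 11.7 q [-0.69 -0.46  2.06  0.58  1.12 -2.46] p [ 0.5395 -0.1805  0.1214] z [ 0.636  0.121 -0.762] y [-0.087  0.993  0.086] F [-2.2  0.6  4.8] M [0.35 0.11 0.09] op 0.501
[ 0.52501795 -0.17982833  0.10133901] [0.007, -0.086, 0.996]
```

Call:
{"fn": "arm_command", "kwargs": {"plan": [[[0,0,0],[0.08,0.01,-0.06],1],[[0,0,0],[0,0,0],1],[[0,0,0],[0.03,0,0.04],1],[[0,0,0],[0.03,0,0.04],1],[[0,0,0],[0,0,0],1],[[0,0,0],[0,0,0],1],[[0,0,0],[0,0,0],1],[[0,0,0],[0,0,0],1]]}}

```text
time_s: 12.7
tcp_pos: [0.5389, -0.1807, 0.1213]
tcp_rot: [-0.068, 2.44, 0.143]
contact_force: [-0.8, 0.6, 7.8]
opening: 0.501
```

```bash
python3 - <<'E'
from h import *
l,L=lidnow();print(l,L[:,2].round(3).tolist())
for n in ("wrist","side"): cv2.imwrite(f"pics/{n}7.png",manip.get_image(n))
E
```

```text
t 12.7 q [-0.69 -0.46  2.06  0.59  1.12 -2.46] p [ 0.5389 -0.1807  0.1213] z [ 0.637  0.121 -0.761] y [-0.087  0.993  0.085] F [-0.8  0.6  7.8] M [ 0.48 -0.48  0.06] op 0.501
[ 0.52447467 -0.17995413  0.10122899] [0.005, -0.086, 0.996]
```

View pics/wrist7.png

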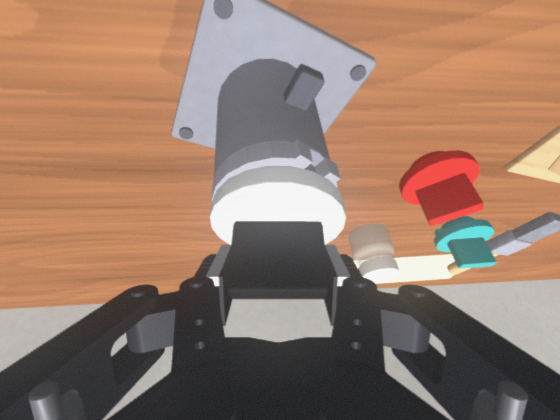

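Call:
{"fn": "arm_command", "kwargs": {"plan": [[[0,0,0],[-0.03,0,-0.04],1],[[0,0,0],[0,0,0],0],[[0,0,0],[0,0,0],-0.1],[[0,0,0],[0,0,0],-0.2],[[0,0,0],[0,0,0],-0.4],[[0,0,0],[0,0,0],-0.7],[[0,0,0],[0,0,0],-1],[[0,0,0],[0,0,0],-1]]}}

```text
time_s: 13.8
tcp_pos: [0.5381, -0.1804, 0.12]
tcp_rot: [-0.068, 2.443, 0.144]
contact_force: [-0.4, -0.3, 0.1]
opening: 1.001
```

```bash
python3 - <<'E'
from h import *
st()
for n in ("wrist","side"): cv2.imwrite(f"pics/{n}8.png",manip.get_image(n))
E
```

```text
t 13.8 q [-0.69 -0.46  2.06  0.58  1.13 -2.46] p [ 0.5381 -0.1804  0.12  ] z [ 0.635  0.122 -0.763] y [-0.087  0.993  0.086] F [-0.4 -0.3  0.1] M [-0.04  0.24  0.02] op 1.001
```

View pics/wrist8.png

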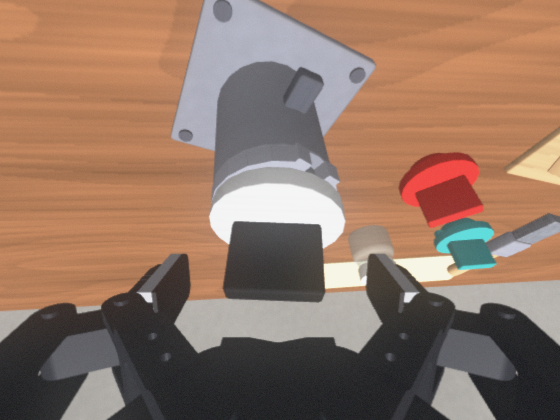

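Call:
{"fn": "arm_command", "kwargs": {"plan": [[[0,0,0],[0,0,-0.8],-1],[[0,0,0],[0,0,-1.5],-1],[[0,0,0],[0,0,-1.5],-1],[[0,0,0],[0,0,-1.5],-1],[[0,0,0],[0,0,-1.5],-1],[[0,0,0],[-1,0,-1.5],-1],[[0,0,0],[-1,0,-1.5],-1],[[0,0,0],[0,0,0],-1]]}}

```text
time_s: 14.9
tcp_pos: [0.4919, -0.1927, 0.2104]
tcp_rot: [-0.069, 2.44, 0.141]
contact_force: [-0.4, -0.1, -0.0]
opening: 1.001
```

```bash
python3 - <<'E'
from h import *
st()
T=toolR(np.radians(-85),np.pi)
print(T[:,1]); goto(np.r_[POT,.21],T)
cv2.imwrite("pics/wrist9.png",manip.get_image("wrist"));s=manip.get_image("side");t=manip.get_image("top")
a=lambda im,x,y:cv2.resize(im[y:y+100,x:x+100],None,fx=4,fy=4,interpolation=cv2.INTER_CUBIC)
cv2.imwrite("pics/c9.png",np.hstack([a(t,330,210),a(s,285,250)]))
E
```

```text
t 14.9 q [-0.8  -0.59  1.99  0.59  1.35 -2.44] p [ 0.4919 -0.1927  0.2104] z [ 0.637  0.12  -0.761] y [-0.087  0.993  0.083] F [-0.4 -0.1 -0. ] M [-0.07  0.26 -0.03] op 1.001
[0.9961947  0.08715574 0.        ]
turn deg [34.9 27.7 84.2] shift now-frame cm [-2.49  1.03  2.27] shift goal-frame cm [1.03 3.37 0.04]
```

View pics/wrist9.png

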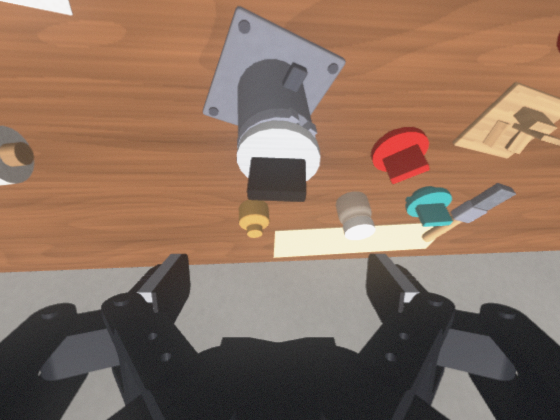

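View pics/c9.png

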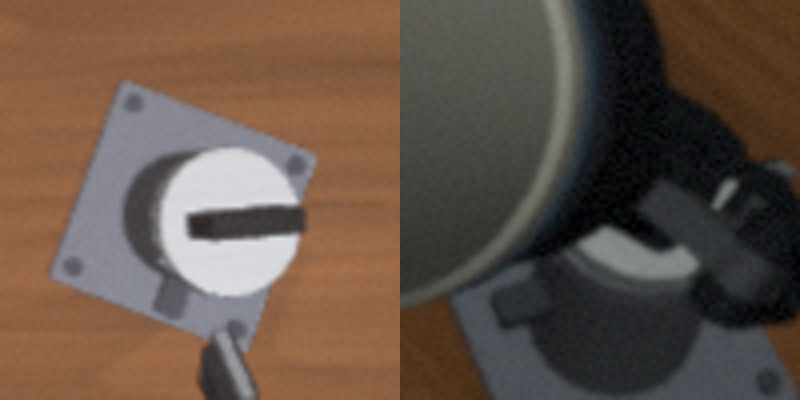

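```bash
python3 - <<'E'
from h import *
c=manip.get_calibration("top")
f=lambda p:(p[0]/4+330-.4,p[1]/4+210-.4)
A=onz(c,f((192,222)),.147);B=onz(c,f((303,215)),.142)
print(A,B,(A+B)/2,np.linalg.norm(A-B),np.degrees(np.arctan2(*(A-B)[1::-1])))
E
```

```text
[ 0.52643128 -0.15426757  0.147     ] [ 0.52900167 -0.20486251  0.142     ] [ 0.52771647 -0.17956504  0.1445    ] 0.05090633067843742 92.9083156025656
```

Call:
{"fn": "arm_command", "kwargs": {"plan": [[[0,0,0],[-1.5,0,-2],-1],[[3.9,3.1,9.3],[0,0,0],-1],[[3.9,3.1,9.3],[0,0,0],-1],[[3.9,3.1,9.3],[0,0,0],-1],[[3.9,3.1,9.3],[0,0,0],-1],[[3.9,3.1,9.3],[0,0,0],-1],[[3.9,3.1,9.3],[0,0,0],-1],[[3.9,3.1,9.3],[0,0,0],-1]]}}

```text
time_s: 16.05
tcp_pos: [0.4901, -0.1936, 0.2315]
tcp_rot: [1.626, 2.498, 0.032]
contact_force: [0.2, -0.9, -0.1]
opening: 0.999
```

```bash
python3 - <<'E'
from h import *
st()
T=toolR(np.radians(-85),np.pi)
goto([.5245,-.184,.20],T)
E
```

```text
t 16.05 q [-0.44 -0.25  1.57 -0.    1.67 -0.86] p [ 0.4901 -0.1936  0.2315] z [ 0.146 -0.07  -0.987] y [0.907 0.409 0.105] F [ 0.2 -0.9 -0.1] M [ 0.04  0.07 -0.01] op 0.999
turn deg [ 7.2  6.  18.8] shift now-frame cm [-0.1   3.18  3.54] shift goal-frame cm [0.66 3.51 3.15]
```

Call:
{"fn": "arm_command", "kwargs": {"plan": [[[3.6,3,9.4],[0,0,0],-0.6],[[3.6,3,9.4],[0,0,0],-0.4],[[0,0,0],[0.2,1.2,0.6],-0.3],[[0,0,0],[0.2,1.2,0.6],-0.3],[[0,0,0],[0.2,1.2,0.6],-0.3],[[0,0,0],[0,0,0],-0.3],[[0,0,0],[0,0,0],-0.3],[[0,0,0],[0,0,0],-0.3]]}}

```text
time_s: 17.05
tcp_pos: [0.5253, -0.1852, 0.2152]
tcp_rot: [2.113, 2.318, 0.002]
contact_force: [0.1, -0.3, -0.4]
opening: 0.646
```

```bash
python3 - <<'E'
from h import *
st()
T=toolR(np.radians(-85),np.pi)
goto([.526,-.183,.125],T)
c=manip.get_calibration("wrist");im=manip.get_image("wrist");cv2.imwrite("pics/w10.png",im)
L=lidR(95,7);o=np.r_[POT,.0986]
P=np.array([[-6,22,46],[6,22,46],[6,-22,46],[-6,-22,46]])/1000
print(proj(c,P@L.T+o).round(0).tolist())
E
```

```text
t 17.05 q [-0.4  -0.03  1.38 -0.    1.78 -0.49] p [ 0.5253 -0.1852  0.2152] z [ 0.004 -0.002 -1.   ] y [0.996 0.092 0.004] F [ 0.1 -0.3 -0.4] M [0.02 0.01 0.03] op 0.646
turn deg [0.2 0.2 0.3] shift now-frame cm [0.24 0.05 9.02] shift goal-frame cm [0.22 0.09 9.02]
[[269.0, 192.0], [286.0, 192.0], [285.0, 245.0], [269.0, 245.0]]
```

View pics/w10.png

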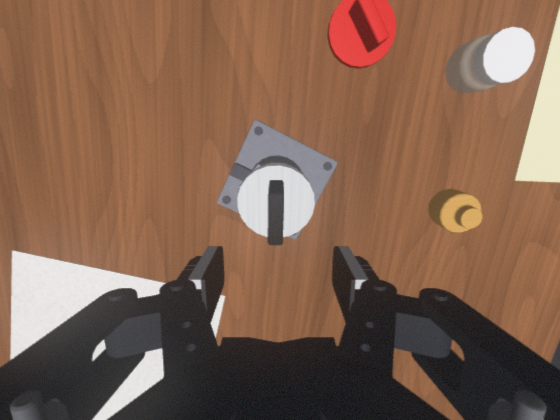

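Call:
{"fn": "arm_command", "kwargs": {"plan": [[[0.2,0.2,0],[0.1,0,1.8],-0.3],[[0,0,0],[0.1,0,1.8],-0.3],[[0,0,0],[0,0,1.8],-0.3],[[0,0,0],[0,0,1.6],-0.3],[[0,0,0],[0,0,1.3],-0.3],[[0,0,0],[0,0,1.0],-0.1],[[0,0,0],[0,0,0],0.1],[[0,0,0],[0,0,0],0.2]]}}

```text
time_s: 18.1
tcp_pos: [0.5256, -0.1832, 0.1223]
tcp_rot: [2.117, 2.321, 0.001]
contact_force: [0.3, 0.2, 0.8]
opening: 0.402
```

```bash
python3 - <<'E'
from h import *
st()
im=manip.get_image("wrist");cv2.imwrite("pics/w11.png",im)
E
```

```text
t 18.1 q [-0.4  -0.02  1.54  0.    1.62 -0.49] p [ 0.5256 -0.1832  0.1223] z [ 0.001  0.001 -1.   ] y [0.996 0.092 0.001] F [0.3 0.2 0.8] M [-0.03  0.03 -0.05] op 0.402
```

View pics/w11.png

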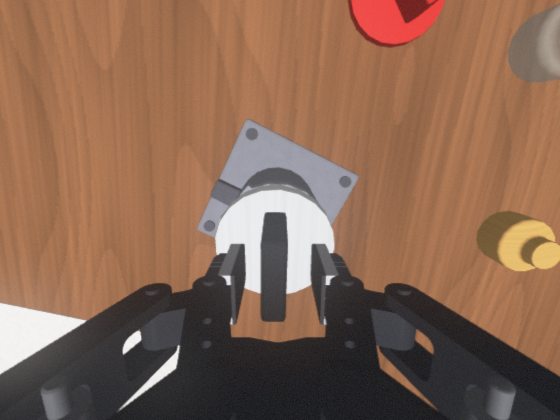

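Call:
{"fn": "arm_command", "kwargs": {"plan": [[[0,0,0],[0.15,-0.05,0],0.3],[[0,0,0],[0.15,0,0],0.4],[[0,0,0],[0,0,0],0.5],[[0,0,0],[0,0,0],0.6],[[0,0,0],[0,0,0],0.6],[[0,0,-3],[0,0,0],0.6],[[0,0,-4],[0,0,0],0.6],[[0,0,-4],[0,0,0],0.6]]}}

```text
time_s: 19.15
tcp_pos: [0.5245, -0.1802, 0.1215]
tcp_rot: [-1.881, -2.515, -0.001]
contact_force: [-0.5, 0.2, 0.3]
opening: 0.198
```

```bash
python3 - <<'E'
from h import *
st()
im=manip.get_image("wrist");crop(im,180,120,200,220,2.7,"pics/w12.png")
E
```

```text
t 19.15 q [-0.39 -0.02  1.54  0.    1.62 -0.68] p [ 0.5245 -0.1802  0.1215] z [-0.001  0.001 -1.   ] y [ 0.959  0.282 -0.   ] F [-0.5  0.2  0.3] M [ 0.03  0.05 -0.02] op 0.198
```

View pics/w12.png

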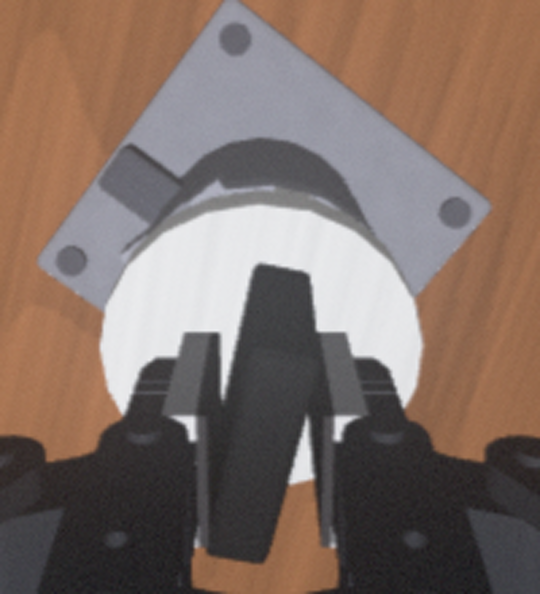

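Call:
{"fn": "arm_command", "kwargs": {"plan": [[[0,0,-3.5],[0,0,0],0.6],[[0,0,-3.5],[0,0,0],0.6],[[0,0,-3.5],[0,0,0],0.6],[[0,0,-3.5],[0,0,0],0.6],[[0,0,-3.5],[0,0,0],0.6],[[0,0,-3.5],[0,0,0],0.6],[[0,0,-3.5],[0,0,0],0.6],[[0,0,-3.5],[0,0,0],0.6]]}}

```text
time_s: 20.2
tcp_pos: [0.5245, -0.1802, 0.1215]
tcp_rot: [-1.219, -2.895, -0.001]
contact_force: [0.2, -0.9, -0.3]
opening: 0.2
```

```bash
python3 - <<'E'
from h import *
st()
im=manip.get_image("wrist");crop(im,180,120,200,220,2.7,"pics/w13.png")
E
```

```text
t 20.2 q [-0.39 -0.02  1.54  0.    1.62 -1.17] p [ 0.5245 -0.1802  0.1215] z [-0.     0.001 -1.   ] y [0.715 0.699 0.   ] F [ 0.2 -0.9 -0.3] M [-0.08 -0.04 -0.03] op 0.2
```

View pics/w13.png

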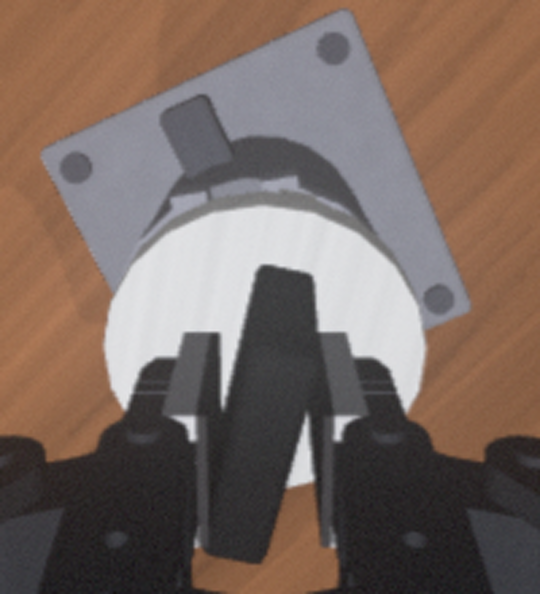

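Call:
{"fn": "arm_command", "kwargs": {"plan": [[[0,0,-2.5],[0,0,0],0.6],[[0,0,-2.5],[0,0,0],0.6],[[0,0,-2.5],[0,0,0],0.6],[[0,0,-2.5],[0,0,0],0.6],[[0,0,-2],[0,0,0],0.6],[[0,0,-2],[0,0,0],0.6],[[0,0,-2],[0,0,0],0.6],[[0,0,-2],[0,0,0],0.6]]}}

```text
time_s: 21.25
tcp_pos: [0.5245, -0.1801, 0.1215]
tcp_rot: [-0.749, -3.05, -0.002]
contact_force: [0.2, -0.1, -0.1]
opening: 0.2
```

```bash
python3 - <<'E'
from h import *
st()
im=manip.get_image("wrist");crop(im,180,120,200,220,2.7,"pics/w14.png")
E
```

```text
t 21.25 q [-0.39 -0.02  1.54  0.    1.62 -1.48] p [ 0.5245 -0.1801  0.1215] z [-0.     0.001 -1.   ] y [0.463 0.886 0.001] F [ 0.2 -0.1 -0.1] M [-0.05 -0.01  0.03] op 0.2
```

View pics/w14.png

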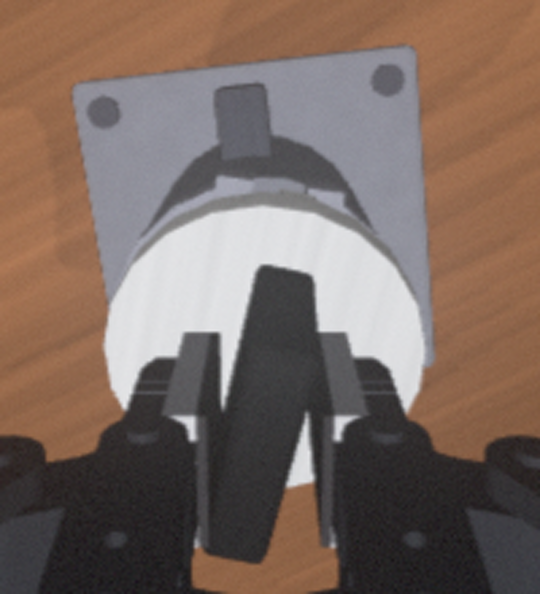

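Call:
{"fn": "arm_command", "kwargs": {"plan": [[[0,0,-1.2],[0,0,0],0.6],[[0,0,-1.2],[0,0,0],0.6],[[0,0,-1.2],[0,0,0],0.6],[[0,0,-1.2],[0,0,0],0.6],[[0,0,-1.2],[0,0,0],0.6],[[0,0,-1.2],[0,0,0],0.6],[[0,0,0],[0,0,0],0.6],[[0,0,0],[0,0,0],0.6]]}}

```text
time_s: 22.3
tcp_pos: [0.5245, -0.1803, 0.1216]
tcp_rot: [-0.56, -3.091, -0.001]
contact_force: [-0.8, -1.0, 0.7]
opening: 0.199
```

```bash
python3 - <<'E'
from h import *
st()
im=manip.get_image("wrist");crop(im,180,120,200,220,2.7,"pics/w15.png")
E
```

```text
t 22.3 q [-0.39 -0.02  1.54  0.    1.62 -1.61] p [ 0.5245 -0.1803  0.1216] z [-0.     0.001 -1.   ] y [0.351 0.936 0.001] F [-0.8 -1.   0.7] M [-0.17  0.16 -0.03] op 0.199
```

View pics/w15.png

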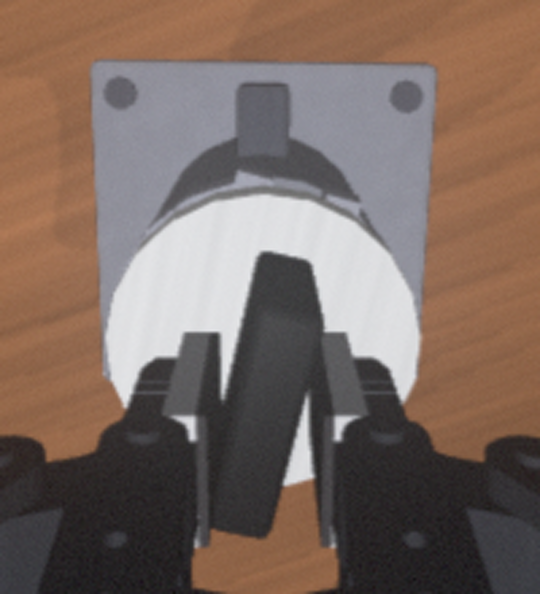

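Call:
{"fn": "arm_command", "kwargs": {"plan": [[[0,0,4],[0,0,0],0.6],[[0,0,4],[0,0,0],0.6],[[0,0,3],[0,0,0],0.6],[[0,0,0],[0,0,0],0.4],[[0,0,0],[0,0,0],0.2],[[0,0,0],[0,0,0],0],[[0,0,0],[0,0,-0.5],-0.1],[[0,0,0],[0,0,0],-0.1]]}}

```text
time_s: 23.35
tcp_pos: [0.5248, -0.1802, 0.1274]
tcp_rot: [0.853, 3.023, 0.001]
contact_force: [-0.5, 0.6, 0.6]
opening: 0.552
```

```bash
python3 - <<'E'
from h import *
st()
im=manip.get_image("wrist");crop(im,180,120,200,220,2.7,"pics/w16.png")
E
```

```text
t 23.35 q [-0.39 -0.03  1.53  0.    1.63 -1.41] p [ 0.5248 -0.1802  0.1274] z [ 0.001  0.001 -1.   ] y [0.523 0.853 0.001] F [-0.5  0.6  0.6] M [-0.01 -0.    0.05] op 0.552
```

View pics/w16.png

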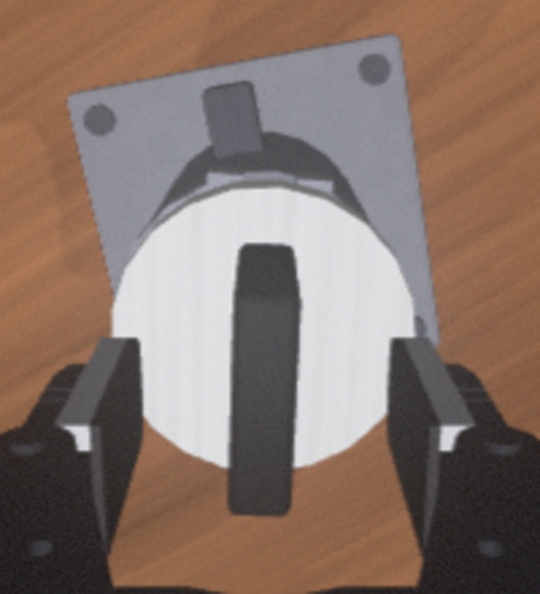

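Call:
{"fn": "arm_command", "kwargs": {"plan": [[[0,0,0],[0,0,-1],-0.1],[[0,0,0],[0,0,-2],-0.1],[[0,0,0],[0,0,-3],-0.1],[[0,0,0],[0,0,-3],-0.1],[[0,0,0],[0,0,-3],-0.1],[[0,0,0],[2.4,3.9,0],-0.1],[[0,0,0],[2.4,3.9,0],-0.1],[[0,0,0],[2.4,3.9,0],-0.1]]}}

```text
time_s: 24.4
tcp_pos: [0.5244, -0.0417, 0.2488]
tcp_rot: [0.854, 3.022, 0.002]
contact_force: [0.9, 0.1, 0.0]
opening: 0.549
```

```bash
python3 - <<'E'
from h import *
st()
s=manip.get_image("side");t=manip.get_image("top")
cv2.imwrite("pics/s17.png",s);cv2.imwrite("pics/t17.png",t)
a=lambda im,x,y:cv2.resize(im[y:y+80,x:x+80],None,fx=5,fy=5,interpolation=cv2.INTER_CUBIC)
cv2.imwrite("pics/c17.png",np.hstack([a(t,340,225),a(s,295,265)]))
E
```

```text
t 24.4 q [-0.14 -0.11  1.4   0.    1.85 -1.16] p [ 0.5244 -0.0417  0.2488] z [ 0.002  0.001 -1.   ] y [0.523 0.852 0.002] F [0.9 0.1 0. ] M [-0.01 -0.03  0.01] op 0.549
```

View pics/c17.png

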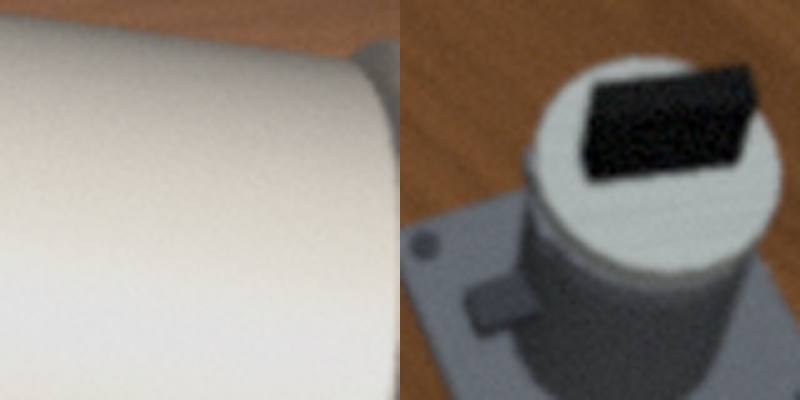

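```bash
python3 - <<'E'
from h import *
c=manip.get_calibration("side");s=cv2.imread("pics/s17.png")
for key in (140,148):
 for tl,z in ((0,.095),(7,.0986)):
  L=lidR(key,tl);o=np.r_[POT,z]
  P=np.array([[sx*6,sy*22,zz] for sx in(-1,1) for sy in (1,-1) for zz in (10,46)])/1000
  a=np.radians(np.arange(0,360,5));D=np.c_[.034*np.cos(a),.034*np.sin(a),.01+0*a]
  p=proj(c,P@L.T+o);d=proj(c,D@L.T+o)
  f=lambda q:np.c_[(q[:,0]-295+.4)*5+400,(q[:,1]-265+.4)*5].round(0)
  D2=f(d);print(key,tl,"disc u",D2[:,0].min(),D2[:,0].max(),"v",D2[:,1].min(),D2[:,1].max());print(f(p).tolist())
  e=cv2.fitEllipse(D2.astype(np.float32));print([np.round(x,1) for x in e])
E
```

```text
140 0 disc u 528.0 775.0 v 56.0 271.0
[[574.0, 180.0], [589.0, 108.0], [734.0, 177.0], [756.0, 105.0], [570.0, 142.0], [584.0, 70.0], [727.0, 139.0], [749.0, 67.0]]
[array([651.5, 163.5]), array([210.4, 250.3]), np.float64(107.6)]
140 7 disc u 536.0 778.0 v 49.0 264.0
[[582.0, 168.0], [613.0, 96.0], [738.0, 175.0], [777.0, 104.0], [577.0, 130.0], [608.0, 57.0], [732.0, 138.0], [769.0, 65.0]]
[array([657. , 156.5]), array([203.1, 252. ]), np.float64(118.1)]
148 0 disc u 528.0 775.0 v 56.0 271.0
[[579.0, 190.0], [594.0, 118.0], [734.0, 167.0], [756.0, 95.0], [569.0, 152.0], [583.0, 80.0], [722.0, 130.0], [743.0, 57.0]]
[array([651.5, 163.4]), array([210.3, 250.2]), np.float64(107.4)]
148 7 disc u 536.0 778.0 v 50.0 262.0
[[586.0, 177.0], [618.0, 103.0], [738.0, 165.0], [776.0, 91.0], [576.0, 139.0], [607.0, 64.0], [726.0, 128.0], [763.0, 53.0]]
[array([656.8, 156. ]), array([201.2, 251.9]), np.float64(117.2)]
```

View pics/s17.png

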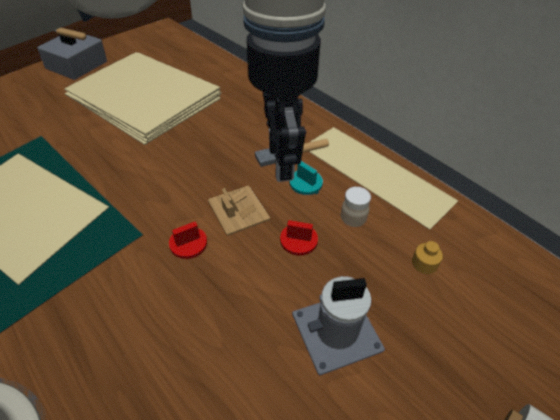

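Call:
{"fn": "arm_command", "kwargs": {"plan": [[[0,0,0],[2.6,4.2,0],-0.1],[[0,0,0],[2.6,4.2,0],-0.1],[[0,0,0],[2.6,4.2,0],-0.1],[[0,0,0],[2.6,4.2,0],-0.1],[[0,0,0],[2.6,4.2,0],-0.1],[[0,0,0],[0,0,0],-0.1],[[0,0,0],[0,0,0],-0.1],[[0,0,0],[0,0,0],-0.1]]}}

```text
time_s: 25.5
tcp_pos: [0.5237, 0.2027, 0.2476]
tcp_rot: [0.856, 3.023, 0.002]
contact_force: [-0.5, -0.3, 0.3]
opening: 0.553
```

```bash
python3 - <<'E'
from h import *
st()
s=manip.get_image("side");t=manip.get_image("top")
cv2.imwrite("pics/s18.png",s);cv2.imwrite("pics/t18.png",t)
a=lambda im,x,y:cv2.resize(im[y:y+80,x:x+80],None,fx=5,fy=5,interpolation=cv2.INTER_CUBIC)
cv2.imwrite("pics/c18.png",np.hstack([a(t,340,225),a(s,295,265)]))
c=manip.get_calibration("top")
for key in (140,148):
 for tl,z in ((0,.095),(7,.0986)):
  L=lidR(key,tl);o=np.r_[POT,z]
  P=np.array([[sx*6,sy*22,46] for sx in(-1,1) for sy in (1,-1)])/1000
  p=proj(c,P@L.T+o);print(key,tl,np.c_[(p[:,0]-340+.4)*5,(p[:,1]-225+.4)*5].round(0).tolist())
  a_=np.radians(np.arange(0,360,5));D=np.c_[.034*np.cos(a_),.034*np.sin(a_),.01+0*a_];d=proj(c,D@L.T+o)
  print(((d.min(0)-[340,225]+.4)*5).round(),((d.max(0)-[340,225]+.4)*5).round())
E
```

```text
t 25.5 q [ 0.31 -0.01  1.31  0.    1.85 -0.71] p [0.5237 0.2027 0.2476] z [ 0.     0.001 -1.   ] y [0.524 0.852 0.001] F [-0.5 -0.3  0.3] M [-0.03 -0.02  0.  ] op 0.553
140 0 [[232.0, 266.0], [309.0, 170.0], [205.0, 244.0], [283.0, 148.0]]
[142. 112.] [325. 297.]
140 7 [[246.0, 254.0], [319.0, 158.0], [219.0, 232.0], [293.0, 136.0]]
[148. 110.] [327. 295.]
148 0 [[240.0, 269.0], [303.0, 163.0], [211.0, 251.0], [274.0, 145.0]]
[142. 112.] [325. 297.]
148 7 [[252.0, 256.0], [311.0, 150.0], [223.0, 238.0], [283.0, 132.0]]
[147. 110.] [327. 295.]
```

View pics/c18.png

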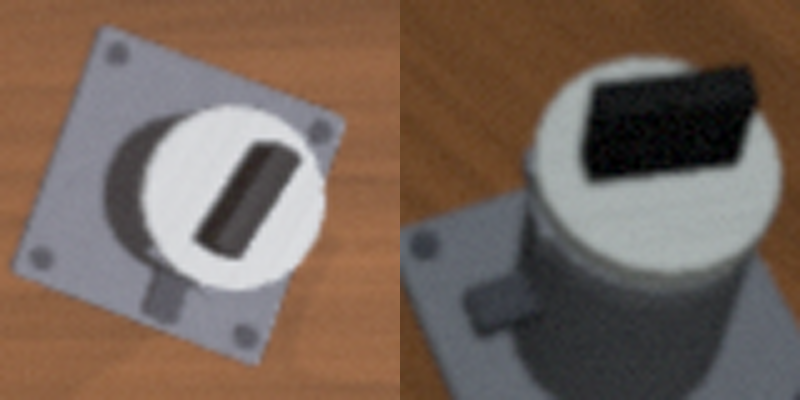

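View pics/t18.png

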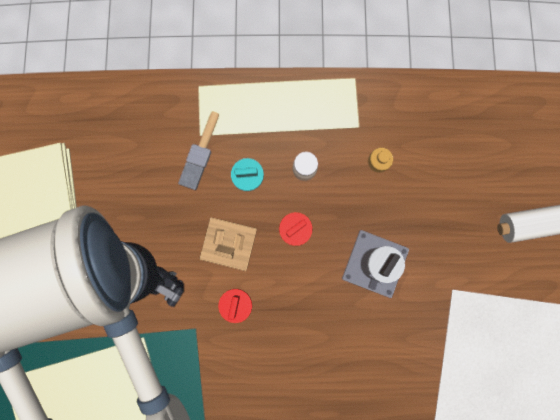

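```bash
python3 - <<'E'
from h import *
print(manip.finish_job())
E
```

```text
the job is handed in; nothing more can be done
None
```

The lid is closed on the pot: key in the notch, lying level and released, with the gripper well clear. The job is handed in at about 25.6 s, and the hand-in reported no verdict.

- **Fetch and set down:** I pinched the ends of the lid's bar in the rest, lifted it out and levelled it. I lowered it with the key about 48° from the notch until the key touched the collar at about 8 N, then let go.
- **Turn:** I straddled the bar loosely from above and turned the lid anticlockwise until it dropped home, then backed off and moved away.
- **Last checks:** In the top and side views the disc and bar match the level, home position and not the 7° tipped one. The bar sits at about 148°, within the roughly 8° of play around the notch I measured at about 143°. The jar, weight, brush and look-alikes look unmoved.
- **Disagreements:** Readings of the pot's centre from the three cameras differed by 2–3 mm. I did not push the lid further to feel the notch block it, so the seating is confirmed by sight only.

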